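# Feed a soap bar under the press guard and stamp it

## Task

Stamp the fresh lavender soap bar: without picking it up, push it gently along the fence, under the yellow finger guard and past the sprung roller of the green hand press, until it sits fully home against the back stop and flat along the fence. Only then pull the press lever all the way down to its stop, hold it there for a second, and let it come back up, leaving the bar in place under the raised stamp. Leave the bars on the curing rack and the empty mould alone.

Things in the scene. Friction and masses are not known exactly. Their poses are not given: they have to be found in the camera images.
- press: Green hand press with a plywood feed board in front, fixed on the bench. Origin on the bench under the stamp's centre; x = feed direction (into the press), y = left of it (fence side), z up. In its frame, mm: board x -305..55, y -80..45, top z 18; head x -35..128, y -33..33, z 103..173; the 22 mm square ram sticks out over it to z 227; column behind x 70.
- home (a point): Point on the board's top (z 18 mm), under the stamp's centre, axes as the press: the bar's origin lies here when the bar touches both stop and fence.
- back_stop (a point): Middle of the lower edge of the steel back stop's face, 36 mm beyond home along x, on the board. Face 50 mm wide in y, 20 mm high.
- fence_end (a point): Front lower edge of the guiding face of the aluminium fence, on the board: the face runs from here along x, at y = +27 mm of the press, from x -288 to +32 mm, 16 mm high. The board has no fence on the other side.
- guard_edge (a point): Middle of the lower front edge of the yellow finger guard: x -44 mm, 40 mm above the board; guard y -33..33 mm, upright for 30 mm, then leaning back to the head. It stops straight-down fingers before the bar is home; a hand leaning back 40 degrees (fingers forward and down, feed direction) passes under it.
- roller_pin (a point): Axis of the white sprung side roller (16 mm dia, vertical, 3 to 21 mm above the board) at rest, x 0, y -32 mm of the press. It stands 3 mm into the bar's way and yields to -y (2 N preload, 0.5 N per mm), pressing the bar on the fence. Behind it an aluminium block: x -20..20, y -76..-57, to 24 mm above the board.
- soap_bar: Lavender unstamped soap bar, 72 mm (its x) x 54 mm (its y) x 26 mm, upright edges rounded 4 mm, about 0.11 kg; origin at the centre of its underside. Starts on the board before the press, off the fence and askew, its x roughly along the feed. About 1 N slides it, up to 11 N once the roller presses it; at home it stops hard. Over 35 N from the hand dents it.
- stamp: Sprung stamp head (brass plate 64 x 46 mm, black stamp below). Origin at the centre of its underside, at rest 30 mm above the board, 4 mm above the bar's top. Springs of 3.5 N/mm between ram and plate give about 27 N on the bar with the lever at its stop.
- lever (a joint): Press lever, rad: 0 = up at rest, grows as it is pulled down, 0.45 = at its stop. It lowers the ram 25 mm per rad; the stamp meets a bar at about 0.16. A spring brings it back to 0 when let go.
- lever_grip (a point): Middle of the lever's black handle (19 mm thick, 55 mm long, red ball beyond), 130 mm from the pivot. Pivot axis along y through x 28, z 136 mm of the press; the lever swings in the plane y = +100 mm, pointing to -x: 32 degrees up at rest, 6 degrees up at its stop (this point then x -101, z 150). Press down on the handle: 2 N starts it, about 10 N takes it to the stop.
- curing_rack: Slatted wooden curing rack 120 x 240 x 19 mm, fixed, behind the press; origin under its centre.
- stamped_bar_0: Finished lavender bar with a leaf stamp, 72 x 54 x 26 mm, on the curing rack, left; origin under its centre.
- stamped_bar_1: Finished lavender bar with a leaf stamp, on the curing rack, middle; origin under its centre.
- stamped_bar_2: Finished cream-coloured bar with a leaf stamp, on the curing rack, right; origin under its centre.
- square_mould: Empty plum-coloured silicone mould, 67 x 79 x 36 mm, on the bench right of the press; origin under its centre.
Mind the look-alikes: they are no part of the job. Leave any orange look-alike of the soap_bar alone.

How it is judged:
By the outcome, as a careful person would: the job done as asked, in the order asked, and still so for the second after the job is handed in, with the robot touching nothing.
It also fails if it takes over 64 s, if anything falls off the work surface, if the arm or the gripper's body presses on something with over 40 N, if the wrist force passes 120 N, or if a joint passes its speed limit or range.

## Robot

A 6-joint arm with a two-finger parallel gripper is mounted at the origin on a cart in front of the work surface, level with it; the furniture and walls round the work are solid. World frame = base frame: x ahead of the robot, y to its left, z up, the work surface at z = 0. Lengths are in mm, angles in rad, forces in N, time in s.
With the tool pointing down it reaches from about 275 to 1000 mm from the base axis. Payload 8.4 kg.
Tool frame: the origin (TCP) lies midway between the tips of the shut fingers; the grasp point (between the pads) lies 19 mm behind it; z points along the fingers, y is the line along which they close (so a half turn about z gives the same grasp; the last joint's range is limited). The gripper opens to 85 mm and grips with 20 to 120 N. Pads are 22 mm wide; open, the fingers measure 114 mm over their backs; the gripper's body (76 mm by 85 mm) begins 54 mm behind the grasp point. The pads swing forward as they close: fully open they stand 13 mm farther back than shut.
Start: joints at [1.293, 0.353, 1.633, -0, 1.155, -0.002], TCP at [170.196, 601.383, 231.281] pointing down, gripper open.
Joint ranges: [-2.63, 2.63], [-0.92, 2.1], [0.06, 2.66], [-1.3, 4.44], [0, 2.69], [-3.02, 3.02]. Speed limits (rad/s): [2.22, 2.22, 2.79, 3.14, 3.14, 3.14].

## Interface

Orientations are given as [roll, pitch, yaw] about the fixed x, y, z axes, in that order (R = Rz(yaw) Ry(pitch) Rx(roll)).
In Python, from rig import monitor, imaging, r gives the robot as it stands.
- The arm moves only by the tool drive_tool, never from a script. Its argument "plan" is a list of rows, each an object of numbers: "x", "y", "z": the shift along the tool's x, y, z in units of 50 mm (1.0 is 50 mm); "ax", "ay", "az": the turn, a rotation vector about the tool's x, y, z in units of 6 degrees (1.0 is 6 degrees); "hand": the finger opening in mm, from 0 to 85.4. In form: [{"x": .., "y": .., "z": .., "ax": .., "ay": .., "az": .., "hand": ..}, ...]. A call has 1 to 8 rows; each row is the pose to reach, as a shift and turn from the pose commanded when the call began, along the tool's axes at that moment; what a row does not reach only later rows make up. A row lasts 1/10 s, in which the tool goes at most 50 mm and 8.59 degrees, less where a joint would pass 70% of its speed; a pose out of reach is approached as far as the arm can. A call with a gripper value outside its range is refused whole. The fingers move at their own pace and stop on an object; "grip_force" is the grip in N (left out, the last holds). Time passes only in rows, so rows that repeat a pose let the fingers close. It gives the time, the measured TCP pose, the force, the opening and the grip force at its end, in the units of the state.
- monitor.sense(): the state, without advancing time (a new reading comes with each control period).
- imaging.grab_frame(name): name is "scene" or "top" or "wrist"; returns the picture (400x640x3 uint8, red, green, blue); there is no depth.
- imaging.camera_info(name): a dict with "mtx" (3x3 intrinsics, pixels), "R" (3x3) and "t" (3): a world point X has camera coordinates R X + t. Camera axes: x right, y down, z forward; pixel columns grow to the right and rows downward; lengths in mm; the calibration is good to about 2 mm. A picture is of the moment at which its call begins: read the wrist's pose just before it. camera_info takes no time and is no camera call; for the wrist camera it gives the pose at the moment of the call.
- r.sign_off(): hands the job in; it is judged then, once.
The state is a dict: "clock": time; "qpos": joint angles; "qvel": joint speeds; "joint_efforts": joint torques, N m; "eef_pos": TCP position; "tcp_rot": TCP orientation; "contact_force": force on the tool from outside, world axes, zero at the start; "wrist_torque": the same for the moment, N m; "opening": opening from 0.0 (shut) to 1.0 (fully open); "grasp_force": force on a finger pad.
Only numpy, scipy, OpenCV 4.12 (cv2) and the standard library are available. Lean on these libraries where they do the work, as an engineer would, in place of code of your own. Each camera call takes 0.05 s, during which the arm holds its last target. There are 200 camera calls.

## Working session

There is one attempt and no reset: what is moved stays moved. The work goes in short steps, Python scripts to look and compute and a tool call to move; the robot and the scene stay as the last step left them, time stands still between calls to the robot, and variables do not carry over. Pictures are saved under pics/ and viewed, at most 10 in all, crops included, and the job is handed in when it is done.

Besides the shell and the picture viewer there is one more tool, called after "Request:" by a JSON object that holds its "api" and its "payload", one argument or row to a line. drive_tool: Moves the arm, as the interface text tells. Its arguments: {"type":"object","properties":{"plan":{"type":"array","items":{"type":"object","properties":{"x":{"type":"number"},"y":{"type":"number"},"z":{"type":"number"},"ax":{"type":"number"},"ay":{"type":"number"},"az":{"type":"number"},"hand":{"type":"number"}}}},"grip_force":{"type":"number"}},"required":["plan"]}

```bash
ls; mkdir -p pics; python3 - <<'E'
from rig import monitor, imaging, r
import cv2
print(monitor.sense())
for n in("scene","top"):
    cv2.imwrite(f"pics/{n}0.png",cv2.cvtColor(imaging.grab_frame(n),cv2.COLOR_RGB2BGR)); print(n,imaging.camera_info(n))
E
```

```text
pics
{'clock': 0.0, 'qpos': array([ 1.29262752e+00,  3.53633826e-01,  1.63417959e+00,  1.25406357e-05,
        1.15521967e+00, -2.40682037e-03]), 'qvel': array([ 2.80587506e-03, -5.34800564e-04, -8.53317693e-04, -5.87725440e-04,
        2.46408336e-04, -7.12330548e-05]), 'joint_efforts': array([ 3.76942131e-03, -6.05241108e+01, -3.42081392e+01,  2.85758806e-04,
        9.13227821e-03,  4.52405388e-06]), 'eef_pos': array([170.03564942, 600.89660896, 230.55118987]), 'tcp_rot': array([-3.14015225e+00, -1.49327450e-05,  2.86582558e+00]), 'contact_force': array([ 0.14372797, -0.27166145,  0.3164368 ]), 'wrist_torque': array([0.00940952, 0.00937741, 0.04421292]), 'grasp_force': 0.0, 'opening': 1.0036195551685891}
scene {'mtx': array([[390.59893232,   0.        , 316.92818713],
       [  0.        , 390.59893232, 197.73382707],
       [  0.        ,   0.        ,   1.        ]]), 'R': array([[ 6.77808314e-01, -7.35238560e-01,  3.86356215e-04],
       [-3.71387903e-01, -3.42831831e-01, -8.62865784e-01],
       [ 6.34544652e-01,  5.84714114e-01, -5.05432973e-01]]), 't': array([-383.31458452,  343.86102749,  901.40256704])}
top {'mtx': array([[363.48657285,   0.        , 318.5245081 ],
       [  0.        , 363.48657285, 193.82092054],
       [  0.        ,   0.        ,   1.        ]]), 'R': array([[-1.96295942e-05, -9.99998119e-01,  1.93954945e-03],
       [-9.86742062e-01, -2.95412478e-04, -1.62296077e-01],
       [ 1.62296345e-01, -1.91702083e-03, -9.86740200e-01]]), 't': array([  -6.41912202,  604.08363536, 1120.7717701 ])}
```

View pics/scene0.png

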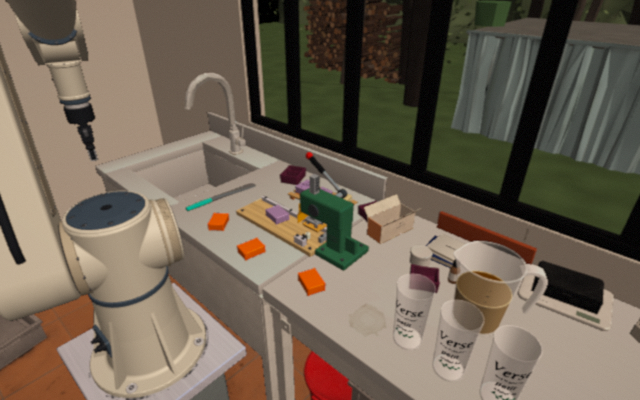

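View pics/top0.png

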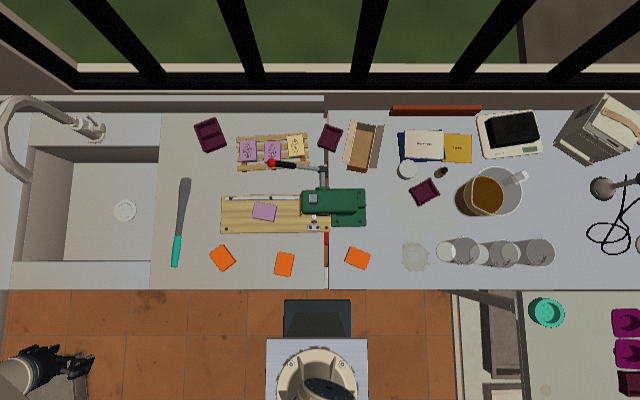

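The top view shows the lavender bar on the board at (264,212). The board spans cols 221–330 and rows 194–233, and the feed runs to the right (world -y). The fence is on the upper side and the green head is at (335,202). The lever's red ball is at (271,162).

Things that could be taken for the bar:
- Rack bars at (248,150), (272,150) and (296,146).
- Orange bars at (222,258), (285,264) and (357,258).

The only lavender, unstamped bar on the board is the one at (264,212). I'll check it in one crop.

```bash
cat > h.py <<'E'
import numpy as np, cv2
from rig import monitor, imaging, r
def ray(ci,uv,z):
    M,R,t=ci["mtx"],ci["R"],ci["t"]; uv=np.atleast_2d(uv).astype(float)
    d=np.c_[uv,np.ones(len(uv))]@np.linalg.inv(M).T@R; c=-R.T@t
    return c+d*((z-c[2])/d[:,2])[:,None]
def proj(ci,X):
    p=(np.atleast_2d(X)@ci["R"].T+ci["t"])@ci["mtx"].T; return p[:,:2]/p[:,2:]
E
python3 - <<'E'
from h import *
im=cv2.imread("pics/top0.png"); cv2.imwrite("pics/top0c.png",cv2.resize(im[120:280,210:380],None,fx=3.7,fy=3.7,interpolation=cv2.INTER_CUBIC))
ci=imaging.camera_info("top")
print(ray(ci,[[221,196],[221,233],[330,233],[264,212]],18).round(1)); print(ray(ci,[[271,162]],220))
w=imaging.camera_info("wrist"); s=monitor.sense(); print(w, s["eef_pos"],s["tcp_rot"])
E
```

```text
[[601.9 315.6  18. ]
 [480.2 310.3  18. ]
 [480.2 -43.7  18. ]
 [548.8 172.4  18. ]]
[[665.7167316  126.24331816 220.        ]]
{'mtx': array([[323.9042316 ,   0.        , 320.22221667],
       [  0.        , 323.9042316 , 199.32317872],
       [  0.        ,   0.        ,   1.        ]]), 'R': array([[ 2.72350843e-01,  9.62197729e-01, -7.41241107e-04],
       [ 9.23609472e-01, -2.61212273e-01,  2.80559603e-01],
       [ 2.69760191e-01, -7.70952616e-02, -9.59836319e-01]]), 't': array([-624.31748075,  -36.49696938,  378.84296797])} [170.08589326 600.95496327 230.62223096] [-3.14032333e+00 -1.48947749e-05  2.86577650e+00]
```

View pics/top0c.png

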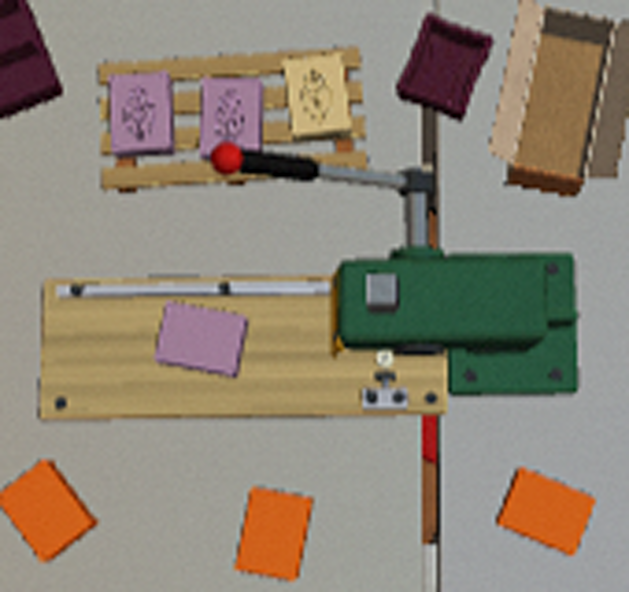

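The crop confirms the choice: a plain lavender bar on the board at crop (201,338), off the fence and askew. The rack bars carry stamps and the other three bars are orange. Next is a closer look with the wrist camera.

```bash
cat >> h.py <<'E'
from scipy.spatial.transform import Rotation as Ro
def cur():
    s=monitor.sense(); return s["eef_pos"],Ro.from_euler("xyz",s["tcp_rot"]),s
def to(pos,R):
    p,R0,s=cur(); d=R0.inv().apply(np.array(pos)-p)/50
    a=(R0.inv()*R).as_rotvec(degrees=True)/6
    print("shift",d.round(3),"turn",a.round(3)); return d,a
def down(yaw): return Ro.from_euler("xyz",[np.pi,0,yaw])
E
python3 - <<'E'
from h import *
p,R,s=cur(); w=imaging.camera_info("wrist"); c=-w["R"].T@w["t"]
print("cam in tool",R.inv().apply(c-p),R.inv().apply(w["R"][2])); to([560,130,330],down(np.pi/2))
E
```

```text
cam in tool [  71.24473089   -0.14613298 -142.78068282] [-2.80573963e-01  5.01450291e-04  9.59832277e-01]
shift [-10.069  -6.942  -1.979] turn [-1.0000e-02  8.0000e-03  1.2366e+01]
```

Request:
{"api": "drive_tool", "payload": {
  "plan": [
    {"x": -0.5, "y": -0.4, "z": -0.6, "az": 1.2},
    {"x": -1.3, "y": -0.9, "z": -1.2, "az": 2.4},
    {"x": -2.1, "y": -1.4, "z": -1.6, "az": 3.6},
    {"x": -2.9, "y": -2.0, "z": -2.0, "az": 4.8},
    {"x": -3.7, "y": -2.5, "z": -2.0, "az": 6.0},
    {"x": -4.5, "y": -3.1, "z": -2.0, "az": 7.2},
    {"x": -5.3, "y": -3.65, "z": -2.0, "az": 8.4},
    {"x": -6.0, "y": -4.1, "z": -2.0, "az": 9.4}
  ]
}}

```text
invalid input
```

```bash
python3 - <<'E'
from h import *
print(cur()[2]["qpos"]);to([560,130,330],down(np.pi/2))
E
```

```text
[ 1.29257562e+00  3.53586214e-01  1.63408301e+00  1.29444803e-05
  1.15519279e+00 -2.40980321e-03]
shift [-10.069  -6.942  -1.979] turn [-1.0000e-02  8.0000e-03  1.2366e+01]
```

Request:
{"api": "drive_tool", "payload": {
  "plan": [
    {"x": -0.5, "y": -0.4, "z": -0.6, "ax": 0, "ay": 0, "az": 1.2, "hand": 85},
    {"x": -1.3, "y": -0.9, "z": -1.2, "ax": 0, "ay": 0, "az": 2.4, "hand": 85},
    {"x": -2.1, "y": -1.4, "z": -1.6, "ax": 0, "ay": 0, "az": 3.6, "hand": 85},
    {"x": -2.9, "y": -2.0, "z": -2.0, "ax": 0, "ay": 0, "az": 4.8, "hand": 85},
    {"x": -3.7, "y": -2.5, "z": -2.0, "ax": 0, "ay": 0, "az": 6.0, "hand": 85},
    {"x": -4.5, "y": -3.1, "z": -2.0, "ax": 0, "ay": 0, "az": 7.2, "hand": 85},
    {"x": -5.3, "y": -3.65, "z": -2.0, "ax": 0, "ay": 0, "az": 8.4, "hand": 85},
    {"x": -6.0, "y": -4.1, "z": -2.0, "ax": 0, "ay": 0, "az": 9.4, "hand": 85}
  ]
}}

```text
clock: 0.9
eef_pos: [403.8, 320.4, 331.3]
tcp_rot: [-3.142, 0.0, 1.876]
contact_force: [0.3, 0.6, -0.2]
opening: 0.996
grasp_force: 0.0
```

```bash
python3 - <<'E'
from h import *
print(cur()[2]["qpos"]);to([560,130,330],down(np.pi/2))
E
```

```text
[ 6.67952819e-01  9.45568221e-02  1.74053049e+00 -9.10217824e-05
  1.30656139e+00  3.62379511e-01]
shift [-4.572  1.834  0.026] turn [-0.000e+00  1.000e-03  2.918e+00]
```

Request:
{"api": "drive_tool", "payload": {
  "plan": [
    {"x": -0.8, "y": 0.3, "z": 0, "ax": 0, "ay": 0, "az": 0.6, "hand": 40},
    {"x": -1.6, "y": 0.6, "z": 0, "ax": 0, "ay": 0, "az": 1.2, "hand": 40},
    {"x": -2.4, "y": 0.9, "z": 0, "ax": 0, "ay": 0, "az": 1.8, "hand": 40},
    {"x": -3.2, "y": 1.3, "z": 0, "ax": 0, "ay": 0, "az": 2.4, "hand": 40},
    {"x": -4.0, "y": 1.6, "z": 0, "ax": 0, "ay": 0, "az": 2.9, "hand": 40},
    {"x": -4.57, "y": 1.83, "z": 0.03, "ax": 0, "ay": 0, "az": 2.92, "hand": 40},
    {"x": -4.57, "y": 1.83, "z": 0.03, "ax": 0, "ay": 0, "az": 2.92, "hand": 40},
    {"x": -4.57, "y": 1.83, "z": 0.03, "ax": 0, "ay": 0, "az": 2.92, "hand": 40}
  ]
}}

```text
clock: 1.7
eef_pos: [559.8, 132.5, 329.2]
tcp_rot: [-3.14, -0.0, 1.574]
contact_force: [-0.4, 0.4, -0.1]
opening: 0.467
grasp_force: 0.0
```

```bash
python3 - <<'E'
from h import *
p,R,s=cur(); w=imaging.camera_info("wrist"); np.savez("w1.npz",**w); print(p,s["tcp_rot"],s["qvel"].round(3))
cv2.imwrite("pics/w1.png",cv2.cvtColor(imaging.grab_frame("wrist"),cv2.COLOR_RGB2BGR))
E
```

```text
[559.77231835 132.4813163  329.18893548] [-3.14020082e+00 -8.46475951e-05  1.57421295e+00] [ 0.03  -0.014  0.006  0.005  0.003  0.002]
```

View pics/w1.png

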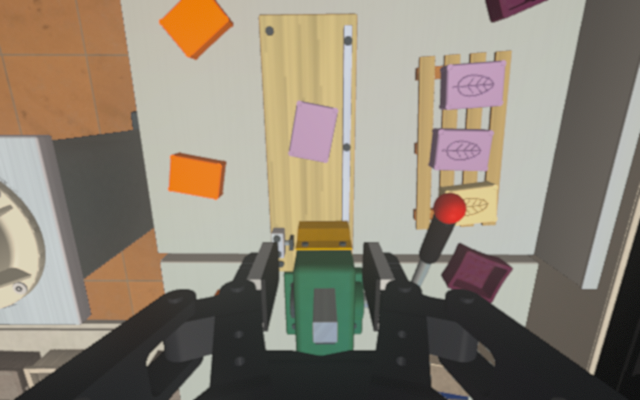

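The wrist view shows the board from (260,14) down past (357,14), with the fence strip at cols 343–352. The bar is at (313,131), the yellow guard at (324,236) and the lever handle at (437,237). I'll measure these.

```bash
cat > meas.py <<'E'
from h import *
def bar(im,ci,ztop=44,roi=None):
    hsv=cv2.cvtColor(im,cv2.COLOR_BGR2HSV); m=cv2.inRange(hsv,(135,35,90),(165,120,255))
    if roi: k=np.zeros_like(m); x0,y0,x1,y1=roi; k[y0:y1,x0:x1]=1; m=m*k
    cs=cv2.findContours(m,0,1)[0]; c=max(cs,key=cv2.contourArea)
    P=ray(ci,c[:,0,:],ztop)[:,:2]; return cv2.minAreaRect(P.astype(np.float32)),c
E
python3 - <<'E'
from meas import *
w=dict(np.load("w1.npz")); im=cv2.imread("pics/w1.png"); 
print("bar",bar(im,w,44,(265,60,350,200))[0])
# line fits: board left edge, right edge, fence inner edge by column gradients
g=cv2.GaussianBlur(cv2.cvtColor(im,cv2.COLOR_BGR2GRAY),(3,3),0).astype(float)
hsv=cv2.cvtColor(im,cv2.COLOR_BGR2HSV); S=cv2.GaussianBlur(hsv[...,1],(3,3),0).astype(float)
def fit(lo,hi,rows,sgn,z):
    pts=[]
    for y in rows:
        d=sgn*np.gradient(S[y])[lo:hi]; k=d.argmax(); 
        if 0<k<len(d)-1: k=k+0.5*(d[k-1]-d[k+1])/(d[k-1]-2*d[k]+d[k+1])
        pts.append((lo+k,y))
    P=ray(w,pts,z)[:,:2]; 
    vx,vy,x,y=cv2.fitLine(P.astype(np.float32),cv2.DIST_HUBER,0,.01,.01).ravel()
    res=np.abs((P-[x,y])@[-vy,vx]); print(np.round([vx/vy,np.degrees(np.arctan(vx/vy)),x+vx/vy*(150-y),150, np.median(res)],4))
fit(255,280,range(25,200,3),1,18)    # board right edge
fit(332,347,[y for y in range(30,215,3)if not 85<y<165],-1,18) # fence inner edge lower
fit(332,347,[y for y in range(30,215,3)if not 85<y<165],-1,34)
fit(348,364,range(25,200,3),-1,18) #board left
# board front edge
for x in(275,290,310,330): 
    d=np.gradient(S[:40,x]); k=d[4:].argmax()+4; print(x,k,ray(w,[[x,k]],18).round(1))
# guard
m=cv2.inRange(hsv,(17,150,90),(30,255,255)); cs=cv2.findContours(m,0,1)[0]; c=max(cs,key=cv2.contourArea); print(cv2.boundingRect(c))
t=c[:,0,:]; y0=t[:,1].min(); print([ (int(x),int(y)) for x,y in t if y<y0+3], )
cr=cv2.resize(im[205:310,235:395],None,fx=4.5,fy=4.5,interpolation=cv2.INTER_CUBIC);cv2.imwrite("pics/w1c.png",cr)
E
```

```text
bar ((549.2410278320312, 169.79766845703125), (69.02035522460938, 51.228302001953125), 79.3182373046875)
[-1.310000e-02 -7.508000e-01  4.832299e+02  1.500000e+02  3.340000e-02]
[-1.170000e-02 -6.684000e-01  5.893969e+02  1.500000e+02  6.430000e-02]
[-1.170000e-02 -6.684000e-01  5.883629e+02  1.500000e+02  6.200000e-02]
[-1.260000e-02 -7.208000e-01  6.071427e+02  1.500000e+02  5.320000e-02]
275 14 [[502.4 312.7  18. ]]
290 14 [[521.2 312.8  18. ]]
310 14 [[546.2 312.8  18. ]]
330 13 [[571.3 314.   18. ]]
(296, 222, 56, 29)
[(300, 222), (300, 223), (300, 224), (346, 224), (346, 223), (345, 222), (344, 222), (343, 222), (342, 222), (341, 222), (340, 222), (339, 222), (338, 222), (337, 222), (336, 222), (335, 222), (334, 222), (333, 222), (332, 222), (331, 222), (330, 222), (329, 222), (328, 222), (327, 222), (326, 222), (325, 222), (324, 222), (323, 222), (322, 222), (321, 222), (320, 222), (319, 222), (318, 222), (317, 222), (316, 222), (315, 222), (314, 222), (313, 222), (312, 222), (311, 222), (310, 222), (309, 222), (308, 222), (307, 222), (306, 222), (305, 222), (304, 222), (303, 222), (302, 222), (301, 222)]
```

View pics/w1c.png

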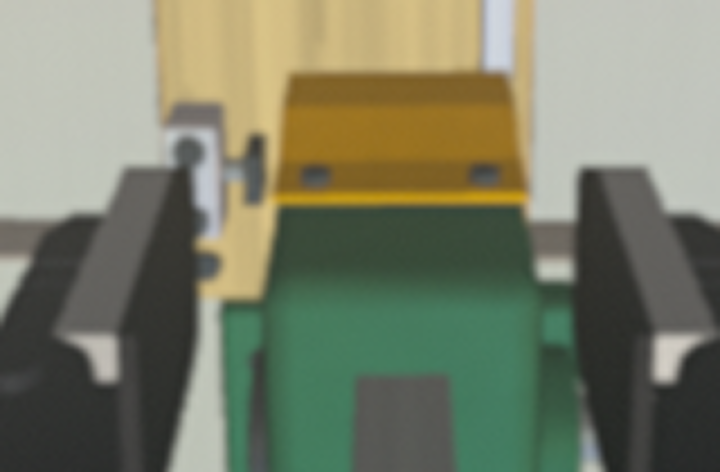

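Crop shows the guard's front edge at row 222 full-image (cols 300–346), the roller block left of it at (278,235). I'll fix the press frame and check it against guard, lever and start the side push.

```bash
cat >> h.py <<'E'
O=np.array([564.1,8.3,0]); e=np.array([.0125,-1,0]); e/=np.linalg.norm(e); l=np.array([-e[1],e[0],0])
def W(x,y,z): return O+x*e+y*l+np.array([0,0,z])
def P(X): X=np.asarray(X)-O; return np.array([X@e,X@l,X[2]])
E
python3 - <<'E'
from meas import *
w=dict(np.load("w1.npz")); im=cv2.imread("pics/w1.png")
print("guard low edge px",proj(w,[W(-44,-33,58),W(-44,33,58),W(-44,-33,88),W(-44,33,88)]).round(1))
print("lever",proj(w,[W(-82.2,100,204.9)]).round(1)); print("fence front",proj(w,[W(-288,27,34)]).round(1))
hsv=cv2.cvtColor(im,cv2.COLOR_BGR2HSV); m=cv2.inRange(hsv,(0,200,80),(6,255,255))[150:260,400:500]; M=cv2.moments(m); print("ball px",400+M["m10"]/M["m00"],150+M["m01"]/M["m00"])
print("bar in press",P([549.2,169.8,44]))
to(W(-162,-82,120),down(np.pi+.0125))
E
```

```text
guard low edge px [[298.6 221.3]
 [347.2 220.8]
 [297.1 229.4]
 [349.1 229. ]]
lever [[436.5 236.4]]
fence front [[343.5  25.5]]
ball px 456.2142857142857 214.95535714285714
bar in press [-161.67361974  -12.88024377   44.        ]
shift [ 0.729 -1.579  4.19 ] turn [-6.0000e-03 -1.0000e-02 -1.5076e+01]
```

Request:
{"api": "drive_tool", "payload": {
  "plan": [
    {"x": 0.1, "y": -0.3, "z": 0, "ax": 0, "ay": 0, "az": -1.35, "hand": 40},
    {"x": 0.3, "y": -0.6, "z": 0.3, "ax": 0, "ay": 0, "az": -2.7, "hand": 40},
    {"x": 0.5, "y": -0.9, "z": 0.8, "ax": 0, "ay": 0, "az": -4.05, "hand": 40},
    {"x": 0.73, "y": -1.2, "z": 1.3, "ax": 0, "ay": 0, "az": -5.4, "hand": 40},
    {"x": 0.73, "y": -1.5, "z": 1.8, "ax": 0, "ay": 0, "az": -6.75, "hand": 40},
    {"x": 0.73, "y": -1.6, "z": 2.4, "ax": 0, "ay": 0, "az": -8.1, "hand": 40},
    {"x": 0.73, "y": -1.6, "z": 3.0, "ax": 0, "ay": 0, "az": -9.45, "hand": 40},
    {"x": 0.73, "y": -1.6, "z": 3.5, "ax": 0, "ay": 0, "az": -10.8, "hand": 40}
  ]
}}

```text
clock: 2.55
eef_pos: [478.3, 170.1, 153.7]
tcp_rot: [-3.142, -0.0, 2.715]
contact_force: [-0.0, -0.0, 0.1]
opening: 0.468
grasp_force: 0.0
```

```bash
python3 - <<'E'
from h import *
to(W(-162,-82,80),down(np.pi+.0125))
E
```

```text
shift [-0.041  0.     1.475] turn [ 0.000e+00 -4.000e-03 -4.197e+00]
```

Request:
{"api": "drive_tool", "payload": {
  "plan": [
    {"x": -0.04, "y": 0, "z": 0.4, "ax": 0, "ay": 0, "az": -1.3, "hand": 40},
    {"x": -0.04, "y": 0, "z": 0.9, "ax": 0, "ay": 0, "az": -2.6, "hand": 40},
    {"x": -0.04, "y": 0, "z": 1.3, "ax": 0, "ay": 0, "az": -3.9, "hand": 40},
    {"x": -0.04, "y": 0, "z": 1.48, "ax": 0, "ay": 0, "az": -4.2, "hand": 40},
    {"x": -0.04, "y": 0, "z": 1.48, "ax": 0, "ay": 0, "az": -4.2, "hand": 40},
    {"x": -0.04, "y": 0, "z": 1.48, "ax": 0, "ay": 0, "az": -4.2, "hand": 40}
  ]
}}

```text
clock: 3.15
eef_pos: [481.3, 168.9, 81.2]
tcp_rot: [3.141, 0.0, -3.137]
contact_force: [-0.6, -0.3, 0.9]
opening: 0.473
grasp_force: 0.0
```

```bash
python3 - <<'E'
from h import *
to(W(-162,-76,27),down(np.pi+.0125))
cv2.imwrite("pics/w2.png",cv2.cvtColor(imaging.grab_frame("wrist"),cv2.COLOR_RGB2BGR))
E
```

```text
shift [-0.096  0.007  1.084] turn [ 0.002  0.    -0.074]
```

View pics/w2.png

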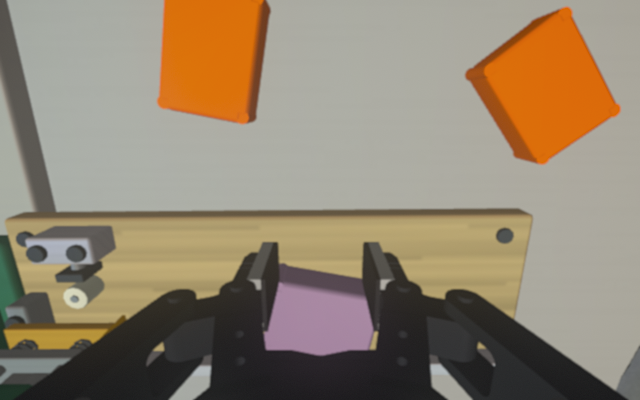

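Both fingertips, at (265,245) and (375,245), stand on the near side of the bar. The bar's near front corner is at (283,265), ahead of the fingers. I'll descend, then push slowly toward the fence.

Request:
{"api": "drive_tool", "payload": {
  "plan": [
    {"x": -0.1, "y": 0.01, "z": 0.5, "ax": 0, "ay": 0, "az": 0, "hand": 40},
    {"x": -0.1, "y": 0.01, "z": 0.9, "ax": 0, "ay": 0, "az": 0, "hand": 40},
    {"x": -0.1, "y": 0.01, "z": 1.08, "ax": 0, "ay": 0, "az": 0, "hand": 40},
    {"x": -0.2, "y": 0.01, "z": 1.08, "ax": 0, "ay": 0, "az": 0, "hand": 40},
    {"x": -0.3, "y": 0.01, "z": 1.08, "ax": 0, "ay": 0, "az": 0, "hand": 40},
    {"x": -0.4, "y": 0.01, "z": 1.08, "ax": 0, "ay": 0, "az": 0, "hand": 40},
    {"x": -0.48, "y": 0.01, "z": 1.08, "ax": 0, "ay": 0, "az": 0, "hand": 40},
    {"x": -0.56, "y": 0.01, "z": 1.08, "ax": 0, "ay": 0, "az": 0, "hand": 40}
  ]
}}

```text
clock: 4.0
eef_pos: [510.2, 168.7, 27.3]
tcp_rot: [3.141, 0.001, -3.137]
contact_force: [-1.1, -0.2, 0.8]
opening: 0.467
grasp_force: 0.4
```

Request:
{"api": "drive_tool", "payload": {
  "plan": [
    {"x": -0.06, "y": 0, "z": 0, "ax": 0, "ay": 0, "az": 0, "hand": 40},
    {"x": -0.12, "y": 0, "z": 0, "ax": 0, "ay": 0, "az": 0, "hand": 40},
    {"x": -0.16, "y": 0, "z": 0, "ax": 0, "ay": 0, "az": 0, "hand": 40},
    {"x": -0.18, "y": 0, "z": 0, "ax": 0, "ay": 0, "az": 0, "hand": 40}
  ]
}}

```text
clock: 4.4
eef_pos: [518.8, 168.8, 26.7]
tcp_rot: [-3.142, -0.0, -3.137]
contact_force: [-1.1, 0.4, 0.7]
opening: 0.465
grasp_force: 0.3
```

```bash
python3 - <<'E'
from meas import *
p,R,s=cur(); print(P(p),s["contact_force"]); 
im=cv2.cvtColor(imaging.grab_frame("top"),cv2.COLOR_RGB2BGR); print(bar(im,imaging.camera_info("top"),44,(225,190,310,230))[0])
cv2.imwrite("pics/t3.png",cv2.resize(im[120:280,210:380],None,fx=3.7,fy=3.7,interpolation=cv2.INTER_CUBIC))
E
```

```text
[-161.01533719  -43.32739416   26.73563509] [-1.14736729  0.43436541  0.67243925]
((574.9738159179688, 140.24107360839844), (13.001398086547852, 1.214444637298584e-05), 1.163055658340454)
```

Request:
{"api": "drive_tool", "payload": {
  "plan": [
    {"x": -0.04, "y": 0, "z": 0, "ax": 0, "ay": 0, "az": 0, "hand": 40},
    {"x": -0.08, "y": 0, "z": 0, "ax": 0, "ay": 0, "az": 0, "hand": 40},
    {"x": -0.1, "y": 0, "z": 0, "ax": 0, "ay": 0, "az": 0, "hand": 40},
    {"x": -0.1, "y": 0, "z": 0, "ax": 0, "ay": 0, "az": 0, "hand": 40}
  ]
}}

```text
clock: 4.85
eef_pos: [523.7, 168.8, 26.7]
tcp_rot: [3.142, -0.0, -3.137]
contact_force: [0.1, -0.5, -0.6]
opening: 0.468
grasp_force: 0.1
```

Request:
{"api": "drive_tool", "payload": {
  "plan": [
    {"x": -0.02, "y": 0, "z": 0, "ax": 0, "ay": 0, "az": 0, "hand": 40},
    {"x": -0.04, "y": 0, "z": 0, "ax": 0, "ay": 0, "az": 0, "hand": 40}
  ]
}}

```text
clock: 5.05
eef_pos: [523.8, 168.7, 26.6]
tcp_rot: [-3.141, -0.004, -3.137]
contact_force: [-8.5, 1.0, 6.1]
opening: 0.47
grasp_force: 4.6
```

Contact went firm at press y -38.4, where I expected about -38, so the bar is flush on the fence. Next I back off and lift, then turn to the leaning push pose.

Request:
{"api": "drive_tool", "payload": {
  "plan": [
    {"x": 0.2, "y": 0, "z": 0, "ax": 0, "ay": 0, "az": 0, "hand": 40},
    {"x": 0.6, "y": 0, "z": 0, "ax": 0, "ay": 0, "az": 0, "hand": 40},
    {"x": 0.8, "y": 0, "z": -0.5, "ax": 0, "ay": 0, "az": 0, "hand": 40},
    {"x": 0.8, "y": 0.5, "z": -1.4, "ax": 0, "ay": 0, "az": 0, "hand": 40},
    {"x": 0.8, "y": 0.5, "z": -2.3, "ax": 0, "ay": 0, "az": 1.3, "hand": 40},
    {"x": 0.8, "y": 0.5, "z": -3.2, "ax": 0, "ay": 0, "az": 2.6, "hand": 20},
    {"x": 0.8, "y": 0.5, "z": -3.2, "ax": 0, "ay": 0, "az": 3.9, "hand": 12}
  ]
}}

```text
clock: 5.75
eef_pos: [488.7, 195.2, 192.9]
tcp_rot: [3.134, 0.008, 2.733]
contact_force: [0.0, 0.2, -0.5]
opening: 0.144
grasp_force: 0.0
```

```bash
cat >> h.py <<'E'
def lean(deg):
    z=np.array([0,0,-np.cos(np.radians(deg))])+np.sin(np.radians(deg))*e; return Ro.from_matrix(np.c_[np.cross(l,z),l,z])
E
python3 - <<'E'
from meas import *
p,R,s=cur(); im=cv2.cvtColor(imaging.grab_frame("top"),cv2.COLOR_RGB2BGR)
cv2.imwrite("pics/t4.png",cv2.resize(im[120:280,210:380],None,fx=3.7,fy=3.7,interpolation=cv2.INTER_CUBIC))
print(P(p),s["tcp_rot"],s["qpos"]); to(W(-250,0,140),lean(40)); to(W(-250,0,160),lean(0))
E
```

```text
[-187.85220298  -73.01745769  192.91700338] [3.13395146 0.00786667 2.73291567] [ 3.77285463e-01  2.37325432e-01  1.88947997e+00 -1.96144787e-04
  1.00382169e+00 -7.84759495e-01]
shift [-0.825  1.756  1.018] turn [ 3.867 -5.899 10.406]
shift [-0.827  1.758  0.618] turn [ 0.073  0.017 10.899]
```

Request:
{"api": "drive_tool", "payload": {
  "plan": [
    {"x": -0.1, "y": 0.2, "z": 0, "ax": 0.4, "ay": -0.6, "az": 1.1, "hand": 12},
    {"x": -0.2, "y": 0.5, "z": 0, "ax": 0.8, "ay": -1.2, "az": 2.2, "hand": 12},
    {"x": -0.4, "y": 0.8, "z": 0, "ax": 1.2, "ay": -1.8, "az": 3.3, "hand": 12},
    {"x": -0.6, "y": 1.2, "z": 0, "ax": 1.6, "ay": -2.5, "az": 4.4, "hand": 12},
    {"x": -0.8, "y": 1.5, "z": 0, "ax": 2.0, "ay": -3.1, "az": 5.5, "hand": 12},
    {"x": -0.82, "y": 1.75, "z": 0, "ax": 2.5, "ay": -3.75, "az": 6.6, "hand": 12},
    {"x": -0.82, "y": 1.75, "z": 0, "ax": 2.9, "ay": -4.4, "az": 7.8, "hand": 12},
    {"x": -0.82, "y": 1.75, "z": 0, "ax": 3.3, "ay": -5.0, "az": 8.9, "hand": 12}
  ]
}}

```text
clock: 6.6
eef_pos: [557.0, 258.4, 185.5]
tcp_rot: [-3.07, 0.604, 1.797]
contact_force: [1.0, -0.5, -1.0]
opening: 0.137
grasp_force: 0.0
```

```bash
python3 - <<'E'
from meas import *
p,R,s=cur(); print(P(p),s["qpos"]); to(W(-250,0,140),lean(40))
E
```

```text
[-250.21205086   -4.01130857  185.52533706] [ 0.69850648  0.57439933  1.5356915  -0.49736427  1.42418817  0.66808361]
shift [0.5   0.132 0.754] turn [ 0.558 -0.838  1.655]
```

View pics/t4.png

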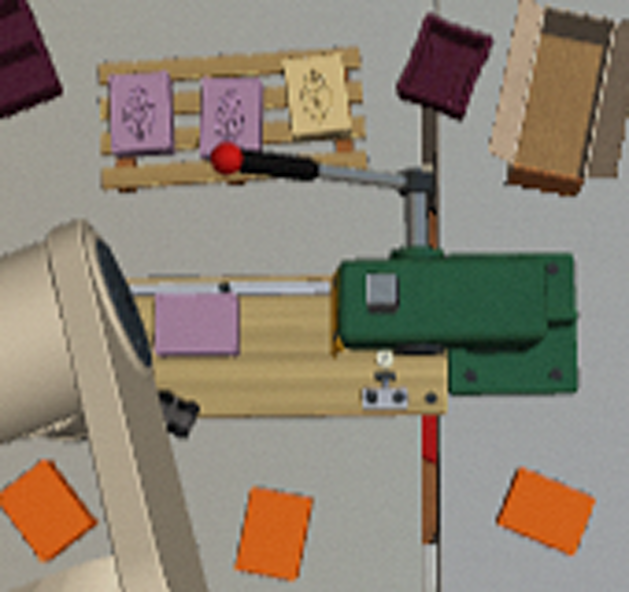

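The bar now lies flat along the fence at crop (197,323). I'll finish the lean and descend behind it.

Request:
{"api": "drive_tool", "payload": {
  "plan": [
    {"x": 0.25, "y": 0.07, "z": 0.4, "ax": 0.28, "ay": -0.42, "az": 0.83, "hand": 12},
    {"x": 0.5, "y": 0.13, "z": 0.75, "ax": 0.56, "ay": -0.84, "az": 1.65, "hand": 12},
    {"x": 0.5, "y": 0.13, "z": 0.75, "ax": 0.56, "ay": -0.84, "az": 1.65, "hand": 12},
    {"x": 0.5, "y": 0.13, "z": 0.75, "ax": 0.56, "ay": -0.84, "az": 1.65, "hand": 12}
  ]
}}

```text
clock: 7.0
eef_pos: [561.0, 257.7, 140.4]
tcp_rot: [-3.136, 0.696, 1.592]
contact_force: [0.7, -0.4, 0.0]
opening: 0.146
grasp_force: 0.0
```

```bash
python3 - <<'E'
from meas import *
p,R,s=cur(); print(P(p),s["contact_force"]); to(W(-250,0,29),lean(40))
cv2.imwrite("pics/w5.png",cv2.cvtColor(imaging.grab_frame("wrist"),cv2.COLOR_RGB2BGR))
E
```

```text
[-2.49452159e+02  1.06591400e-02  1.40357051e+02] [ 0.68404673 -0.4119523   0.02974844]
shift [1.436 0.009 1.703] turn [-0.001 -0.025  0.062]
```

View pics/w5.png

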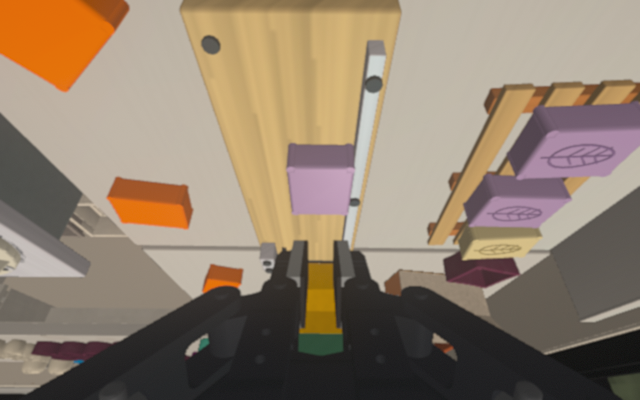

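The view shows the bar at (320,180), parallel to and touching the fence strip at col 360. The fingertips are centred behind it at (298,245) and (342,245).

Request:
{"api": "drive_tool", "payload": {
  "plan": [
    {"x": 0.48, "y": 0.01, "z": 0.57, "ax": 0, "ay": 0, "az": 0, "hand": 12},
    {"x": 0.96, "y": 0.01, "z": 1.14, "ax": 0, "ay": 0, "az": 0, "hand": 12},
    {"x": 1.3, "y": 0.01, "z": 1.54, "ax": 0, "ay": 0, "az": 0, "hand": 12},
    {"x": 1.44, "y": 0.01, "z": 1.7, "ax": 0, "ay": 0, "az": 0.06, "hand": 12},
    {"x": 1.44, "y": 0.01, "z": 1.7, "ax": 0, "ay": 0, "az": 0.06, "hand": 12},
    {"x": 1.24, "y": 0.01, "z": 1.86, "ax": 0, "ay": 0, "az": 0.06, "hand": 12},
    {"x": 1.09, "y": 0.01, "z": 1.99, "ax": 0, "ay": 0, "az": 0.06, "hand": 12},
    {"x": 1.0, "y": 0.01, "z": 2.07, "ax": 0, "ay": 0, "az": 0.06, "hand": 12}
  ]
}}

```text
clock: 7.85
eef_pos: [562.8, 229.1, 31.4]
tcp_rot: [3.135, 0.694, 1.575]
contact_force: [0.2, 0.7, -0.1]
opening: 0.142
grasp_force: 0.0
```

```bash
python3 - <<'E'
from meas import *
p,R,s=cur(); print(P(p),s["contact_force"]); to(W(-120,0,29),lean(40))
E
```

```text
[-220.82221587    1.49716216   31.36442371] [ 0.17338581  0.66622664 -0.09508057]
shift [-1.52  -0.022  1.326] turn [ 0.011 -0.038 -0.06 ]
```

Request:
{"api": "drive_tool", "payload": {
  "plan": [
    {"x": -0.09, "y": 0, "z": 0.09, "ax": 0, "ay": 0, "az": -0.06, "hand": 12},
    {"x": -0.18, "y": -0.01, "z": 0.17, "ax": 0, "ay": 0, "az": -0.06, "hand": 12},
    {"x": -0.27, "y": -0.01, "z": 0.25, "ax": 0, "ay": 0, "az": -0.06, "hand": 12},
    {"x": -0.36, "y": -0.02, "z": 0.33, "ax": 0, "ay": 0, "az": -0.06, "hand": 12},
    {"x": -0.45, "y": -0.02, "z": 0.4, "ax": 0, "ay": 0, "az": -0.06, "hand": 12},
    {"x": -0.54, "y": -0.02, "z": 0.48, "ax": 0, "ay": 0, "az": -0.06, "hand": 12},
    {"x": -0.63, "y": -0.02, "z": 0.56, "ax": 0, "ay": 0, "az": -0.06, "hand": 12},
    {"x": -0.72, "y": -0.02, "z": 0.63, "ax": 0, "ay": 0, "az": -0.06, "hand": 12}
  ]
}}

```text
clock: 8.65
eef_pos: [561.7, 181.9, 28.6]
tcp_rot: [-3.141, 0.695, 1.585]
contact_force: [-0.1, 0.1, -0.1]
opening: 0.141
grasp_force: 0.2
```

Request:
{"api": "drive_tool", "payload": {
  "plan": [
    {"x": -0.09, "y": 0, "z": 0.08, "ax": 0, "ay": 0, "az": 0, "hand": 12},
    {"x": -0.18, "y": 0, "z": 0.16, "ax": 0, "ay": 0, "az": 0, "hand": 12},
    {"x": -0.27, "y": 0, "z": 0.23, "ax": 0, "ay": 0, "az": 0, "hand": 12},
    {"x": -0.36, "y": 0, "z": 0.31, "ax": 0, "ay": 0, "az": 0, "hand": 12},
    {"x": -0.45, "y": 0, "z": 0.38, "ax": 0, "ay": 0, "az": 0, "hand": 12},
    {"x": -0.54, "y": 0, "z": 0.46, "ax": 0, "ay": 0, "az": 0, "hand": 12},
    {"x": -0.63, "y": 0, "z": 0.53, "ax": 0, "ay": 0, "az": 0, "hand": 12},
    {"x": -0.72, "y": 0, "z": 0.61, "ax": 0, "ay": 0, "az": 0, "hand": 12}
  ]
}}

```text
clock: 9.45
eef_pos: [562.5, 134.8, 28.4]
tcp_rot: [-3.141, 0.695, 1.585]
contact_force: [0.4, 1.4, 1.7]
opening: 0.14
grasp_force: 0.6
```

```bash
python3 - <<'E'
from meas import *
p,R,s=cur(); print(P(p),s["contact_force"]); to(W(-60,0,29),lean(40))
cv2.imwrite("pics/w6.png",cv2.cvtColor(imaging.grab_frame("wrist"),cv2.COLOR_RGB2BGR))
E
```

```text
[-1.26493785e+02 -5.25225466e-02  2.84127897e+01] [0.39655598 1.40484127 1.71052548]
shift [-1.029e+00 -1.000e-03  8.420e-01] turn [ 0.006 -0.032  0.01 ]
```

View pics/w6.png

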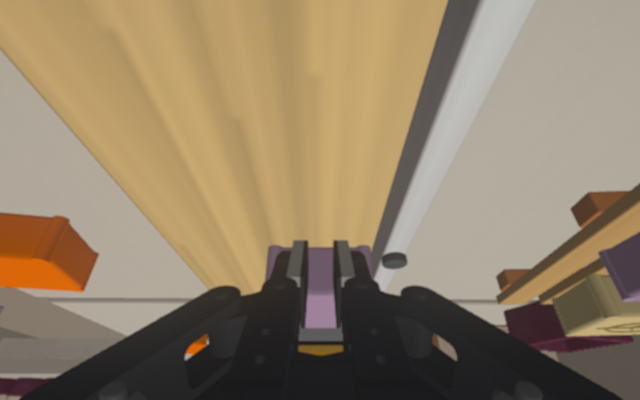

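The bar sits square in front of the fingers, with its rear edge at cols 270–372, row 247, close to the fence. I'll continue slowly.

Request:
{"api": "drive_tool", "payload": {
  "plan": [
    {"x": -0.08, "y": 0, "z": 0.06, "ax": 0, "ay": 0, "az": 0, "hand": 12},
    {"x": -0.15, "y": 0, "z": 0.13, "ax": 0, "ay": 0, "az": 0, "hand": 12},
    {"x": -0.23, "y": 0, "z": 0.19, "ax": 0, "ay": 0, "az": 0, "hand": 12},
    {"x": -0.31, "y": 0, "z": 0.26, "ax": 0, "ay": 0, "az": 0, "hand": 12},
    {"x": -0.38, "y": 0, "z": 0.32, "ax": 0, "ay": 0, "az": 0, "hand": 12},
    {"x": -0.46, "y": 0, "z": 0.38, "ax": 0, "ay": 0, "az": 0, "hand": 12},
    {"x": -0.53, "y": 0, "z": 0.45, "ax": 0, "ay": 0, "az": 0, "hand": 12},
    {"x": -0.61, "y": 0, "z": 0.51, "ax": 0, "ay": 0, "az": 0, "hand": 12}
  ]
}}

```text
clock: 10.3
eef_pos: [563.0, 95.1, 28.2]
tcp_rot: [-3.141, 0.695, 1.585]
contact_force: [-1.1, 0.3, -0.8]
opening: 0.138
grasp_force: 0.2
```

Request:
{"api": "drive_tool", "payload": {
  "plan": [
    {"x": -0.05, "y": 0, "z": 0.04, "ax": 0, "ay": 0, "az": 0, "hand": 12},
    {"x": -0.1, "y": 0, "z": 0.08, "ax": 0, "ay": 0, "az": 0, "hand": 12},
    {"x": -0.15, "y": 0, "z": 0.12, "ax": 0, "ay": 0, "az": 0, "hand": 12},
    {"x": -0.2, "y": 0, "z": 0.17, "ax": 0, "ay": 0, "az": 0, "hand": 12},
    {"x": -0.25, "y": 0, "z": 0.21, "ax": 0, "ay": 0, "az": 0, "hand": 12},
    {"x": -0.3, "y": 0, "z": 0.25, "ax": 0, "ay": 0, "az": 0, "hand": 12}
  ]
}}

```text
clock: 10.9
eef_pos: [563.2, 75.8, 28.3]
tcp_rot: [-3.141, 0.695, 1.585]
contact_force: [-0.7, 3.3, -0.1]
opening: 0.14
grasp_force: 1.6
```

```bash
python3 - <<'E'
from meas import *
p,R,s=cur(); print(P(p),s["contact_force"]); to(W(-44,0,29),lean(40))
E
```

```text
[-6.74567402e+01 -4.58205242e-02  2.82909825e+01] [-0.72533494  3.28356676 -0.10443203]
shift [-0.369  0.     0.289] turn [ 0.006 -0.031  0.012]
```

Request:
{"api": "drive_tool", "payload": {
  "plan": [
    {"x": -0.05, "y": 0, "z": 0.04, "ax": 0, "ay": 0, "az": 0, "hand": 12},
    {"x": -0.1, "y": 0, "z": 0.08, "ax": 0, "ay": 0, "az": 0, "hand": 12},
    {"x": -0.15, "y": 0, "z": 0.12, "ax": 0, "ay": 0, "az": 0, "hand": 12},
    {"x": -0.2, "y": 0, "z": 0.17, "ax": 0, "ay": 0, "az": 0, "hand": 12},
    {"x": -0.24, "y": 0, "z": 0.2, "ax": 0, "ay": 0, "az": 0, "hand": 12}
  ]
}}

```text
clock: 11.4
eef_pos: [563.5, 60.0, 28.3]
tcp_rot: [-3.141, 0.695, 1.585]
contact_force: [1.9, 2.7, -0.2]
opening: 0.14
grasp_force: 1.2
```

Request:
{"api": "drive_tool", "payload": {
  "plan": [
    {"x": -0.02, "y": 0, "z": 0.02, "ax": 0, "ay": 0, "az": 0, "hand": 12},
    {"x": -0.05, "y": 0, "z": 0.04, "ax": 0, "ay": 0, "az": 0, "hand": 12}
  ]
}}

```text
clock: 11.6
eef_pos: [563.6, 57.0, 28.4]
tcp_rot: [-3.141, 0.695, 1.585]
contact_force: [0.4, 2.7, -0.4]
opening: 0.135
grasp_force: 1.3
```

```bash
python3 - <<'E'
from meas import *
p,R,s=cur(); print(P(p),s["contact_force"]); to(W(-44,0,29),lean(40))
E
```

```text
[-48.72174115   0.09928543  28.40011511] [ 0.39105077  2.7314387  -0.43197199]
shift [-0.08  -0.002  0.051] turn [ 0.007 -0.031  0.011]
```

Now I'll creep the last few mm until it stops hard.

Request:
{"api": "drive_tool", "payload": {
  "plan": [
    {"x": -0.02, "y": 0, "z": 0.02, "ax": 0, "ay": 0, "az": 0, "hand": 12},
    {"x": -0.04, "y": 0, "z": 0.03, "ax": 0, "ay": 0, "az": 0, "hand": 12},
    {"x": -0.06, "y": 0, "z": 0.05, "ax": 0, "ay": 0, "az": 0, "hand": 12}
  ]
}}

```text
clock: 11.9
eef_pos: [563.7, 53.3, 28.4]
tcp_rot: [-3.141, 0.695, 1.585]
contact_force: [1.5, 2.5, -0.4]
opening: 0.139
grasp_force: 1.1
```

Request:
{"api": "drive_tool", "payload": {
  "plan": [
    {"x": -0.02, "y": 0, "z": 0.02, "ax": 0, "ay": 0, "az": 0, "hand": 12},
    {"x": -0.03, "y": 0, "z": 0.025, "ax": 0, "ay": 0, "az": 0, "hand": 12}
  ]
}}

```text
clock: 12.1
eef_pos: [564.0, 51.9, 28.3]
tcp_rot: [3.141, 0.693, 1.584]
contact_force: [0.4, 6.7, 1.1]
opening: 0.145
grasp_force: 4.0
```

Request:
{"api": "drive_tool", "payload": {
  "plan": [
    {"x": -0.01, "y": 0, "z": 0.01, "ax": 0, "ay": 0, "az": 0, "hand": 12},
    {"x": -0.02, "y": 0, "z": 0.02, "ax": 0, "ay": 0, "az": 0, "hand": 12}
  ]
}}

```text
clock: 12.3
eef_pos: [564.1, 51.8, 28.2]
tcp_rot: [3.14, 0.692, 1.583]
contact_force: [-2.1, 16.3, 5.2]
opening: 0.137
grasp_force: 8.6
```

It stopped hard at TCP press x -43.6, so the bar's rear is at about -36. I'll retract straight back and up, then look under the guard.

Request:
{"api": "drive_tool", "payload": {
  "plan": [
    {"x": 0.15, "y": 0, "z": -0.13, "ax": 0, "ay": 0, "az": 0, "hand": 12},
    {"x": 0.6, "y": 0, "z": -0.5, "ax": 0, "ay": 0, "az": 0, "hand": 12},
    {"x": 1.18, "y": 0, "z": -0.99, "ax": 0, "ay": 0, "az": 0, "hand": 12},
    {"x": 0.7, "y": 0, "z": -1.6, "ax": 0, "ay": 0, "az": 0, "hand": 12},
    {"x": 0.15, "y": 0, "z": -2.2, "ax": 0, "ay": 0, "az": 0, "hand": 12},
    {"x": -0.4, "y": 0, "z": -2.9, "ax": 0, "ay": 0, "az": 0, "hand": 12},
    {"x": -1.03, "y": 0, "z": -3.63, "ax": 0, "ay": 0, "az": 0, "hand": 12},
    {"x": -1.03, "y": 0, "z": -3.63, "ax": 0, "ay": 0, "az": 0, "hand": 12}
  ]
}}

```text
clock: 13.1
eef_pos: [564.7, 127.4, 206.7]
tcp_rot: [3.132, 0.692, 1.578]
contact_force: [0.4, 0.5, -1.2]
opening: 0.14
grasp_force: 0.0
```

```bash
python3 - <<'E'
from meas import *
p,R,s=cur(); w=imaging.camera_info("wrist"); np.savez("w7.npz",**w); im=cv2.cvtColor(imaging.grab_frame("wrist"),cv2.COLOR_RGB2BGR); cv2.imwrite("pics/w7.png",im)
print(P(p),s["qvel"].round(3)); q=proj(w,[W(-36,-23,44),W(-36,23,44),W(-36,-23,18),W(-36,23,18),W(-44,-33,58),W(-44,33,58),W(0,-32,39)]); print("expect",q.round(1))
c0=q[:4].mean(0).astype(int); x0,y0=c0-[90,60]; print(x0,y0)
rect,c=bar(im,w,44,(max(x0,0),max(y0,0),x0+180,y0+120)); c=c[:,0,:]; print("bbox",c.min(0),c.max(0),len(c))
cv2.imwrite("pics/w7c.png",cv2.resize(im[max(y0,0):y0+120,max(x0,0):x0+180],None,fx=4.4,fy=4.4,interpolation=cv2.INTER_CUBIC))
E
```

```text
[-119.10970397    2.1234834   206.68411027] [-0.001  0.07   0.061  0.015 -0.087  0.045]
expect [[293.2 138.2]
 [340.3 137.9]
 [294.2 119.8]
 [339.2 119.6]
 [281.4 142.9]
 [352.1 142.5]
 [287.3 158.8]]
226 68
bbox [291 121] [343 141] 135
```

View pics/w7c.png

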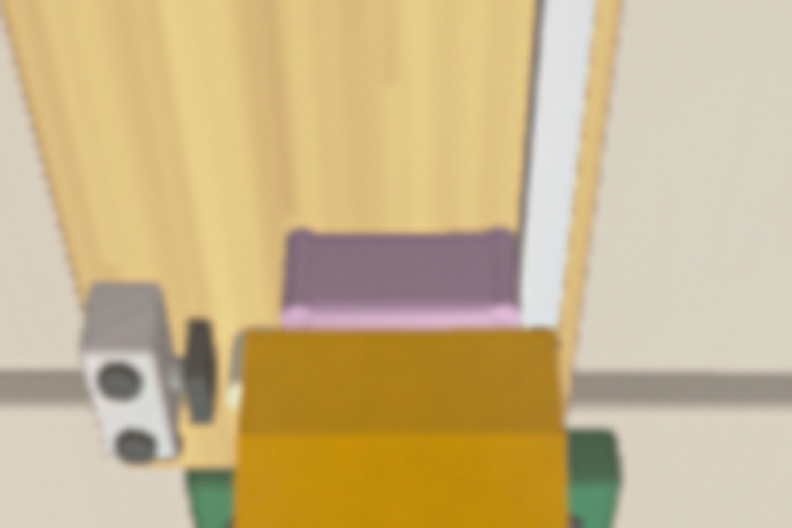

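The bar is home. Its rear edge is level, with the lower edge at full-image row 121 (119.7 expected) and the top edge at row 138 (138 expected), and it touches the fence. Next is the lever, pressed from above with shut fingers.

```bash
python3 - <<'E'
from h import *
to(W(-119,0,300),lean(0)); to(W(-78,100,300),lean(0))
E
```

```text
shift [-1.227 -0.011 -1.486] turn [ 0.041  6.617 -0.007]
shift [-1.854  1.988 -0.955] turn [ 0.041  6.617 -0.007]
```

Request:
{"api": "drive_tool", "payload": {
  "plan": [
    {"x": -0.4, "y": 0, "z": -0.5, "ax": 0, "ay": 1.2, "az": 0, "hand": 0},
    {"x": -0.8, "y": 0, "z": -1.0, "ax": 0, "ay": 2.4, "az": 0, "hand": 0},
    {"x": -1.23, "y": 0, "z": -1.49, "ax": 0, "ay": 3.6, "az": 0, "hand": 0},
    {"x": -1.4, "y": 0.5, "z": -1.4, "ax": 0, "ay": 4.8, "az": 0, "hand": 0},
    {"x": -1.55, "y": 1.0, "z": -1.25, "ax": 0, "ay": 6.0, "az": 0, "hand": 0},
    {"x": -1.7, "y": 1.5, "z": -1.1, "ax": 0, "ay": 6.6, "az": 0, "hand": 0},
    {"x": -1.85, "y": 1.99, "z": -0.96, "ax": 0, "ay": 6.62, "az": 0, "hand": 0},
    {"x": -1.85, "y": 1.99, "z": -0.96, "ax": 0, "ay": 6.62, "az": 0, "hand": 0}
  ]
}}

```text
clock: 13.95
eef_pos: [664.0, 85.2, 294.1]
tcp_rot: [-3.138, 0.002, 1.581]
contact_force: [0.1, 0.6, -0.3]
opening: -0.002
grasp_force: 0.0
```

```bash
python3 - <<'E'
from h import *
p,R,s=cur(); print(P(p)); to(W(-78,100,226),lean(0)); print(s["contact_force"])
E
```

```text
[-75.61299163 100.80530413 294.0882877 ]
shift [ 0.051 -0.012  1.362] turn [-0.03   0.022 -0.021]
[ 0.13369252  0.60382006 -0.27588432]
```

Request:
{"api": "drive_tool", "payload": {
  "plan": [
    {"x": 0.05, "y": -0.01, "z": 0.5, "ax": 0, "ay": 0, "az": 0, "hand": 0},
    {"x": 0.05, "y": -0.01, "z": 1.0, "ax": 0, "ay": 0, "az": 0, "hand": 0},
    {"x": 0.05, "y": -0.01, "z": 1.3, "ax": 0, "ay": 0, "az": 0, "hand": 0},
    {"x": 0.05, "y": -0.01, "z": 1.38, "ax": 0, "ay": 0, "az": 0, "hand": 0},
    {"x": 0.06, "y": -0.01, "z": 1.48, "ax": 0, "ay": 0, "az": 0, "hand": 0},
    {"x": 0.09, "y": -0.01, "z": 1.58, "ax": 0, "ay": 0, "az": 0, "hand": 0}
  ]
}}

```text
clock: 14.55
eef_pos: [662.6, 92.2, 218.4]
tcp_rot: [3.141, 0.001, 1.585]
contact_force: [-0.4, -0.2, 2.1]
opening: -0.004
grasp_force: 0.8
```

```bash
python3 - <<'E'
from h import *
p,R,s=cur(); print(P(p),s["contact_force"]); to(W(-91.8,100,191.1),lean(0)); to(W(-100.3,100,162),lean(0))
E
```

```text
[-82.70240099  99.49847829 218.40254861] [-0.4055802  -0.18388036  2.09292043]
shift [0.183 0.01  0.546] turn [0.01  0.014 0.013]
shift [0.354 0.009 1.128] turn [0.01  0.014 0.013]
```

Request:
{"api": "drive_tool", "payload": {
  "plan": [
    {"x": 0.05, "y": 0.01, "z": 0.15, "ax": 0, "ay": 0, "az": 0, "hand": 0},
    {"x": 0.1, "y": 0.01, "z": 0.3, "ax": 0, "ay": 0, "az": 0, "hand": 0},
    {"x": 0.15, "y": 0.01, "z": 0.45, "ax": 0, "ay": 0, "az": 0, "hand": 0},
    {"x": 0.2, "y": 0.01, "z": 0.6, "ax": 0, "ay": 0, "az": 0, "hand": 0},
    {"x": 0.25, "y": 0.01, "z": 0.75, "ax": 0, "ay": 0, "az": 0, "hand": 0},
    {"x": 0.29, "y": 0.01, "z": 0.9, "ax": 0, "ay": 0, "az": 0, "hand": 0},
    {"x": 0.32, "y": 0.01, "z": 1.0, "ax": 0, "ay": 0, "az": 0, "hand": 0},
    {"x": 0.34, "y": 0.01, "z": 1.08, "ax": 0, "ay": 0, "az": 0, "hand": 0}
  ]
}}

```text
clock: 15.35
eef_pos: [662.9, 109.8, 164.0]
tcp_rot: [3.14, 0.001, 1.585]
contact_force: [-1.1, 2.1, 9.1]
opening: 0.0
grasp_force: 4.4
```

Request:
{"api": "drive_tool", "payload": {
  "plan": [
    {"x": 0.01, "y": 0, "z": 0.05, "ax": 0, "ay": 0, "az": 0, "hand": 0},
    {"x": 0.01, "y": 0, "z": 0.08, "ax": 0, "ay": 0, "az": 0, "hand": 0}
  ]
}}

```text
clock: 15.55
eef_pos: [662.9, 110.4, 160.2]
tcp_rot: [3.14, 0.0, 1.585]
contact_force: [-1.8, 4.6, 10.0]
opening: 0.001
grasp_force: 4.7
```

Request:
{"api": "drive_tool", "payload": {
  "plan": [
    {"x": 0, "y": 0, "z": 0.02, "ax": 0, "ay": 0, "az": 0, "hand": 0},
    {"x": 0, "y": 0, "z": 0.04, "ax": 0, "ay": 0, "az": 0, "hand": 0},
    {"x": 0, "y": 0, "z": 0.04, "ax": 0, "ay": 0, "az": 0, "hand": 0}
  ]
}}

```text
clock: 15.85
eef_pos: [663.0, 110.6, 159.4]
tcp_rot: [3.14, -0.0, 1.584]
contact_force: [-4.1, 4.3, 16.8]
opening: -0.005
grasp_force: 7.5
```

Request:
{"api": "drive_tool", "payload": {
  "plan": [
    {"x": 0, "y": 0, "z": 0.02, "ax": 0, "ay": 0, "az": 0, "hand": 0},
    {"x": 0, "y": 0, "z": 0.02, "ax": 0, "ay": 0, "az": 0, "hand": 0},
    {"x": 0, "y": 0, "z": 0.02, "ax": 0, "ay": 0, "az": 0, "hand": 0},
    {"x": 0, "y": 0, "z": 0.02, "ax": 0, "ay": 0, "az": 0, "hand": 0},
    {"x": 0, "y": 0, "z": 0.02, "ax": 0, "ay": 0, "az": 0, "hand": 0},
    {"x": 0, "y": 0, "z": 0.02, "ax": 0, "ay": 0, "az": 0, "hand": 0},
    {"x": 0, "y": 0, "z": 0.02, "ax": 0, "ay": 0, "az": 0, "hand": 0},
    {"x": 0, "y": 0, "z": 0.02, "ax": 0, "ay": 0, "az": 0, "hand": 0}
  ]
}}

```text
clock: 16.65
eef_pos: [663.0, 110.6, 159.0]
tcp_rot: [3.14, -0.0, 1.585]
contact_force: [-5.0, 4.8, 19.7]
opening: 0.001
grasp_force: 9.8
```

Request:
{"api": "drive_tool", "payload": {
  "plan": [
    {"x": 0, "y": 0, "z": 0, "ax": 0, "ay": 0, "az": 0, "hand": 0},
    {"x": 0, "y": 0, "z": 0, "ax": 0, "ay": 0, "az": 0, "hand": 0},
    {"x": 0, "y": 0, "z": 0, "ax": 0, "ay": 0, "az": 0, "hand": 0},
    {"x": 0, "y": 0, "z": 0, "ax": 0, "ay": 0, "az": 0, "hand": 0},
    {"x": 0, "y": 0, "z": 0, "ax": 0, "ay": 0, "az": 0, "hand": 0},
    {"x": 0, "y": 0, "z": 0, "ax": 0, "ay": 0, "az": 0, "hand": 0}
  ]
}}

```text
clock: 17.25
eef_pos: [663.1, 110.6, 159.0]
tcp_rot: [3.14, -0.0, 1.585]
contact_force: [-5.1, 3.4, 20.7]
opening: 0.0
grasp_force: 9.8
```

The lever has been held at its stop for over a second. I'll let it come up along the arc, then clear it.

Request:
{"api": "drive_tool", "payload": {
  "plan": [
    {"x": -0.03, "y": 0, "z": -0.15, "ax": 0, "ay": 0, "az": 0, "hand": 0},
    {"x": -0.08, "y": 0, "z": -0.35, "ax": 0, "ay": 0, "az": 0, "hand": 0},
    {"x": -0.14, "y": 0, "z": -0.55, "ax": 0, "ay": 0, "az": 0, "hand": 0},
    {"x": -0.2, "y": 0, "z": -0.75, "ax": 0, "ay": 0, "az": 0, "hand": 0},
    {"x": -0.27, "y": 0, "z": -0.95, "ax": 0, "ay": 0, "az": 0, "hand": 0},
    {"x": -0.34, "y": 0, "z": -1.15, "ax": 0, "ay": 0, "az": 0, "hand": 0},
    {"x": -0.38, "y": 0, "z": -1.35, "ax": 0, "ay": 0, "az": 0, "hand": 0},
    {"x": -0.38, "y": 0, "z": -2.0, "ax": 0, "ay": 0, "az": 0, "hand": 0}
  ]
}}

```text
clock: 18.05
eef_pos: [660.6, 89.9, 254.1]
tcp_rot: [-3.135, 0.002, 1.584]
contact_force: [-0.6, 1.5, 0.3]
opening: -0.003
grasp_force: 0.0
```

Request:
{"api": "drive_tool", "payload": {
  "plan": [
    {"x": 0, "y": 0, "z": -0.6, "ax": 0, "ay": 0, "az": 0, "hand": 0},
    {"x": 0.5, "y": -0.5, "z": -0.8, "ax": 0, "ay": 0, "az": 0, "hand": 0},
    {"x": 1.2, "y": -1.1, "z": -0.8, "ax": 0, "ay": -1.2, "az": 0, "hand": 0},
    {"x": 1.6, "y": -1.6, "z": -0.4, "ax": 0, "ay": -2.4, "az": 0, "hand": 0},
    {"x": 1.6, "y": -2.0, "z": 0.2, "ax": 0, "ay": -3.6, "az": 0, "hand": 0},
    {"x": 1.4, "y": -2.0, "z": 0.4, "ax": 0, "ay": -4.8, "az": 0, "hand": 0},
    {"x": 1.2, "y": -2.0, "z": 0.5, "ax": 0, "ay": -6.0, "az": 0, "hand": 0},
    {"x": 1.0, "y": -2.0, "z": 0.6, "ax": 0, "ay": -6.62, "az": 0, "hand": 0}
  ]
}}

```text
clock: 18.85
eef_pos: [561.3, 140.0, 225.7]
tcp_rot: [-3.14, 0.7, 1.588]
contact_force: [0.1, 0.2, -0.6]
opening: 0.002
grasp_force: 0.0
```

```bash
python3 - <<'E'
from meas import *
p,R,s=cur(); w=imaging.camera_info("wrist"); im=cv2.cvtColor(imaging.grab_frame("wrist"),cv2.COLOR_RGB2BGR); cv2.imwrite("pics/w8.png",im)
print(P(p),s["qvel"].round(3),s["contact_force"]); q=proj(w,[W(-36,-23,44),W(-36,23,44),W(-36,-27,18),W(-36,27,18)]); print("expect",q.round(1))
x0,y0=q.mean(0).astype(int)-[60,50]
c=bar(im,w,44,(max(x0,0),max(y0,0),x0+120,y0+100))[1][:,0,:]; print("bbox",c.min(0),c.max(0))
lo=[(x,min(y for xx,y in c if xx==x)) for x in sorted(set(c[:,0]))][4:-4]; L=np.array([P(v) for v in ray(w,lo,18)]); print("rear edge x fit",np.polyfit(L[:,1],L[:,0],1))
im=cv2.cvtColor(imaging.grab_frame("top"),cv2.COLOR_RGB2BGR); m=cv2.inRange(cv2.cvtColor(im,cv2.COLOR_BGR2HSV),(0,180,80),(6,255,255))[145:185,250:300]; M=cv2.moments(m); print("ball top px",250+M["m10"]/M["m00"],145+M["m01"]/M["m00"])
i0=cv2.imread("pics/top0.png"); m=cv2.inRange(cv2.cvtColor(i0,cv2.COLOR_BGR2HSV),(0,180,80),(6,255,255))[145:185,250:300]; M=cv2.moments(m); print("before",250+M["m10"]/M["m00"],145+M["m01"]/M["m00"])
E
```

```text
[-131.75021124   -1.14188779  225.70686176] [ 0.07   0.238  0.047 -0.434  0.203  0.255] [ 0.10942175  0.23821595 -0.63465955]
expect [[299.2 132. ]
 [343.4 132.2]
 [296.4 114.8]
 [346.1 115. ]]
bbox [297 116] [345 134]
rear edge x fit [ 1.35811166e-02 -3.28690111e+01]
ball top px 270.8627450980392 162.33333333333334
before 271.06 162.57999999999998
```

The lever is back at rest, with the ball at the same top-view pixel to within 0.3. The bar is unmoved at home and the robot is clear of everything, so I'm handing in.

```bash
python3 - <<'E'
from rig import r
print(r.sign_off())
E
```

```text
the job is handed in; nothing more can be done
None
```

The job is handed in: the lavender bar sits against the back stop and fence, the lever was held at its stop for over 1 s and is back up, and the arm is clear (18.9 s of the 64 s used; the verdict was not shown).

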